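# Balance the basking tile on the domed hide

### The arm

A 7-joint arm with a two-finger parallel gripper is mounted at the origin on the work surface. World frame = base frame: x ahead of the robot, y to its left, z up, the work surface at z = 0. Lengths are in m, angles in rad, forces in N, time in s.
With the tool pointing down it reaches from about 0.4 to 0.85 m from the base axis. Payload 4.5 kg.
Tool frame: the origin (TCP) lies at the very end of the fingers, on their centre line; the grasp point (between the pads) lies 19 mm behind it (tcp_to_grasp is the z of the grasp point in the tool frame, in m); z points along the fingers, y is the line along which they close (so a half turn about z gives the same grasp; the last joint's range is limited). The gripper opens to 88 mm and grips with 3 to 60 N. Pads are 18 mm wide; open, the fingers measure 123 mm over their backs; the gripper's body (75 mm by 187 mm) begins 45 mm behind the grasp point.
Start: joints at [0.034, 0.689, -0.195, 1.565, 0.157, 0.902, -0.215], TCP at [0.625, 0, 0.239] pointing down, gripper open.
Joint ranges: [-3.01, 3.01], [-0.46, 2.08], [-1.47, 1.51], [0.13, 2.56], [-1, 4.14], [0.04, 2.09], [-2.66, 2.66]. Speed limits (rad/s): [2.57, 2.57, 3.14, 3.14, 3.14, 3.14, 3.14].

### API

Orientations are given as a unit quaternion [x, y, z, w].
In Python, from plant import * gives the robot as it stands. The module is installed in compiled form; this text tells all that it offers.
- The arm moves only by the shell command python3 -m jog 'ROWS' [OPENING] [FORCE]. ROWS is JSON, a list that holds one entry, the list of rows, each a list of 6 numbers: the shift along the tool's x, y, z in m, then the turn, a rotation vector about the tool's x, y, z in rad. In form: [[[dx, dy, dz, ax, ay, az], ...]]. A call has 1 to 12 rows; each row shifts and turns the commanded pose from where the row before left it, along the tool's axes as they then stand; what a row does not reach is not made up. A row lasts 1/8 s, in which the tool goes at most 62.5 mm and 10.7 degrees, less where a joint would pass 70% of its speed; a pose out of reach is approached as far as the arm can. A call with a gripper value outside its range is refused whole. OPENING is the finger opening in m, from 0 to 0.0881, set as the call begins (- or left out, the last holds). The fingers move at their own pace and stop on an object; FORCE is the grip in N (left out, the last holds). Time passes only in rows, so rows that do not move let the fingers close. It gives the time, the measured TCP pose, the force, the opening and the grip force at its end, in the units of the state.
- get_state(): the state, without advancing time (a new reading comes with each control period).
- snapshot(name): name is "scene" or "side" or "wrist"; returns a dict with "frame" (400x640x3 uint8, red, green, blue), "mtx" (3x3 intrinsics, pixels), "D" ([k1, k2, p1, p2, k3] as OpenCV has them; the pictures are not rectified), "xyz" and "orientation" of the camera in the world; the wrist camera has in their place "mount" (4x4, takes a point from camera to tool coordinates, whose origin is the TCP and whose axes are the flange's). Camera axes: x right, y down, z forward; pixel columns grow to the right and rows downward; lengths in m; the calibration is good to about 2 mm. A picture is of the moment at which its call begins: read the wrist's pose just before it. There is no depth.
- finish_job(): hands the job in; it is judged then, once.
The state is a dict: "clock": time; "q": joint angles; "qd": joint speeds; "joint_torque": joint torques, N m; "tool_pos": TCP position; "eef_rot": TCP orientation; "contact_force": force on the tool from outside, world axes, zero at the start; "moment": the same for the moment, N m; "opening": opening from 0.0 (shut) to 1.0 (fully open); "finger_force": force on a finger pad.
Only numpy, scipy, OpenCV 4.12 (cv2) and the standard library are available. Lean on these libraries where they do the work, as an engineer would, in place of code of your own. Each camera call takes 0.05 s, during which the arm holds its last target. There are 200 camera calls.

### The job

Slide the tall slate tile straight up out of the slotted wooden rack by its upper edge and lay it flat on the bench top. Then take it again across its width and balance it level and centred on the very top of the domed terracotta hide, and let go. Leave the two short tiles in the rack, and the jar, the gauge and the water dish where they stand.

Things in the scene. Friction and masses are not known exactly. Their poses are not given: they have to be found in the camera images.
- tall_tile: the tile to be moved: dark slate, 100 mm long (its z axis), 56 mm wide (y), 12 mm thick (x), about 0.18 kg, loose, origin at its centre. It starts standing on end, z up, in one of the rack's three slots, its upper edge 108 mm above the bench and 40 mm above the tops of the short tiles. Either flat face may end up uppermost.
- rack: fixed wooden block with three open-topped slots, 165 (x) by 84 (y) by 35 mm high, origin at the centre of its underside. The slots run along y, are 15 mm wide, at x = -45, 0 and 45 mm; slot floor 8 mm above the bench, so 27 mm deep; low end stops leave 64 mm along y for the 56 mm wide tiles. A tile has 3 mm play and may lean up to 6 degrees.
- short_tile_a: a short slate tile, 60 mm long (z, up), 56 mm wide (y), 12 mm thick (x), standing in another slot; top 68 mm above the bench. Origin at its centre. To be left alone.
- short_tile_b: a second short slate tile, the same as the first, in the remaining slot. To be left alone.
- dome: plain terracotta hide, a half ball of radius 75 mm (150 mm across, 75 mm high) standing on the bench, fixed (it does not shift). Origin at the centre of its underside, z up. Its small dark arched doorway is at its +x side and plays no part.
- dome_top (a point): the highest point of the dome, 75 mm above the bench. A tile balanced flat there has its centre 81 mm above the bench. The top is truly round: a tile set down d mm off centre leans by about d/69 rad, so 10 mm off centre leans it by about 8 degrees.
- jar: small white jar, 52 mm across, 60 mm high, loose; origin at the centre of its underside. Bystander.
- gauge: round black dial gauge lying face up, 56 mm across, 22 mm high, loose; origin at the centre of its underside. Bystander.
- water_dish: low white bowl, 100 mm across, 32 mm high, loose; origin at the centre of its underside. Bystander.
Not all that is in view belongs to the job. What is shaped like the tall_tile but red is not meant.

How it is judged:
By the outcome, as a careful person would: the job done as asked, in the order asked, and still so for the second after the job is handed in, with the robot touching nothing.
It also fails if it takes over 70 s, if anything falls off the work surface, if the arm or the gripper's body presses on something with over 40 N, if the wrist force passes 120 N, or if a joint passes its speed limit or range.

## Working session

There is one attempt and no reset: what is moved stays moved. The work goes in short steps, Python scripts to look and compute and a shell command to move; the robot and the scene stay as the last step left them, time stands still between calls to the robot, and variables do not carry over. Pictures are saved under pics/ and viewed, at most 10 in all, crops included, and the job is handed in when it is done.

```bash
mkdir -p pics
cat > h.py <<'E'
from plant import *
import numpy as np, cv2
from scipy.spatial.transform import Rotation as R
def shot(n):
    s=get_state(); d=snapshot(n)
    if n=="wrist":
        T=np.eye(4);T[:3,:3]=R.from_quat(s["eef_rot"]).as_matrix();T[:3,3]=s["tool_pos"]
        M=T@np.array(d["mount"])
    else:
        M=np.eye(4);M[:3,:3]=R.from_quat(d["orientation"]).as_matrix();M[:3,3]=d["xyz"]
    return d["frame"],np.array(d["mtx"]),np.array(d["D"]),M
def ray(c,uv):
    f,K,D,M=c
    p=cv2.undistortPoints(np.array(uv,float).reshape(-1,1,2),K,D).reshape(-1,2)
    v=np.c_[p,np.ones(len(p))]@M[:3,:3].T
    return M[:3,3],v
def plane(c,uv,z):
    o,v=ray(c,uv); return o+v*((z-o[2])/v[:,2])[:,None]
def proj(c,P):
    f,K,D,M=c
    X=(np.array(P,float).reshape(-1,3)-M[:3,3])@M[:3,:3]
    return cv2.projectPoints(X,np.zeros(3),np.zeros(3),K,D)[0].reshape(-1,2)
def save(n,f): cv2.imwrite("pics/"+n,cv2.cvtColor(np.ascontiguousarray(f),cv2.COLOR_RGB2BGR))
E
python3 - <<'E'
from h import *
import pickle
cs={n:shot(n) for n in("scene","side","wrist")}
pickle.dump(cs,open("c0.pkl","wb"))
for n,c in cs.items(): print(n,c[3].round(3).tolist()); save(n+"0.png",c[0])
s=get_state();print(s["clock"],s["tool_pos"],s["eef_rot"],R.from_quat(s["eef_rot"]).as_matrix().round(3))
E
```

```text
scene [[-0.019, 0.601, -0.799, 1.261], [1.0, 0.024, -0.005, -0.025], [0.016, -0.799, -0.601, 0.645], [0.0, 0.0, 0.0, 1.0]]
side [[-0.928, -0.28, 0.246, 0.284], [-0.372, 0.665, -0.648, 0.588], [0.018, -0.693, -0.721, 0.767], [0.0, 0.0, 0.0, 1.0]]
wrist [[1.0, 0.0, -0.001, 0.624], [0.0, -0.947, -0.32, 0.084], [-0.001, 0.32, -0.947, 0.383], [0.0, 0.0, 0.0, 1.0]]
0.15 [ 6.24543115e-01 -2.82392649e-05  2.38120117e-01] [ 7.07074283e-01  7.07138960e-01 -5.11144119e-04 -4.33984527e-04] [[-0.     1.    -0.001]
 [ 1.     0.    -0.   ]
 [-0.    -0.001 -1.   ]]
```

View pics/scene0.png

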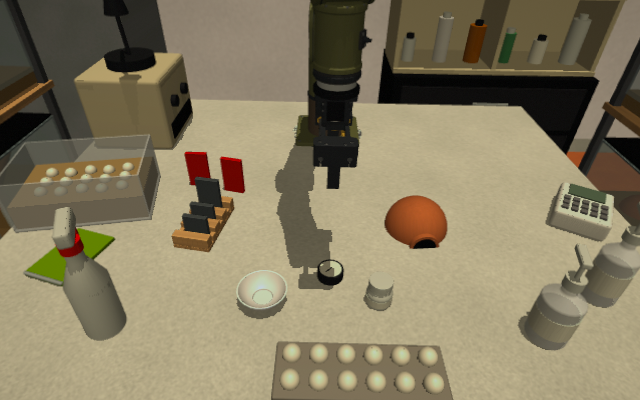

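View pics/side0.png

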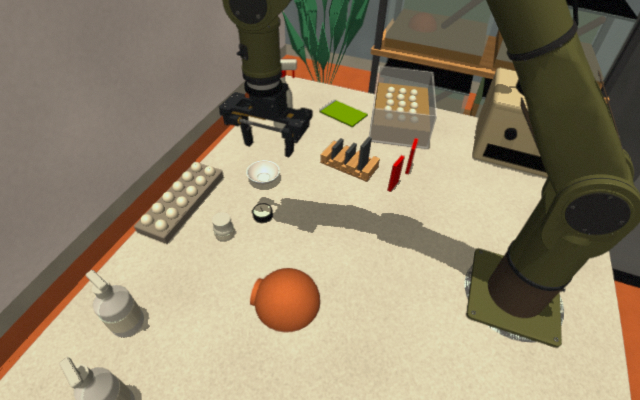

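Scene view: the rack is at about (205,222), with the dark tall tile in its rear slot at (208,192) and short tiles at (202,210) and (195,225). The dome is at (416,222), the jar at (379,291), the gauge at (330,271) and the dish at (262,293). In the side view the rack is at (350,158), the tall tile at (364,150) and the dome at (287,298).

What could be taken for the tall tile: dark tall (208,192), red plates (198,168) and (232,174), short dark tiles (202,210) and (195,225). I choose the dark one at (208,192) and check it in a close crop.

Run:
```python
from h import *
import pickle
cs=pickle.load(open("c0.pkl","rb"))
a=cs["scene"][0][140:260,160:260]; b=cs["side"][0][120:195,310:430]
A=cv2.resize(a,None,fx=4,fy=4,interpolation=cv2.INTER_CUBIC)
B=cv2.resize(b,(400,250),interpolation=cv2.INTER_CUBIC)
B=cv2.copyMakeBorder(B,0,230,0,0,cv2.BORDER_CONSTANT)
save("crop0.png",np.hstack([A,B]))
for n,z in(("scene",(205,240)),):
    pass
sc,si=cs["scene"],cs["side"]
# terracotta mask
for n,c in cs.items():
    h=cv2.cvtColor(c[0],cv2.COLOR_RGB2HSV)
    m=cv2.inRange(h,(3,150,90),(14,255,255))
    k,l,st,ce=cv2.connectedComponentsWithStats(m)
    for i in range(1,k):
        if st[i,4]>800: print(n,st[i],ce[i])
print(plane(sc,[(208,180)],.108),plane(si,[(366,139)],.108))
```

```text
scene [ 388  196   59   52 2282] [416.51709027 220.31375986]
side [318  63  53  29 962] [345.64241164  76.61434511]
side [   0  117  234  262 6694] [ 97.63011652 253.85569166]
side [ 250  269   70   62 3304] [285.60108959 299.4909201 ]
side [ 615  281   25  119 1863] [630.54267311 331.87761675]
[[ 0.46957865 -0.28234485  0.108     ]] [[ 0.46494127 -0.29869589  0.108     ]]
```

View pics/crop0.png

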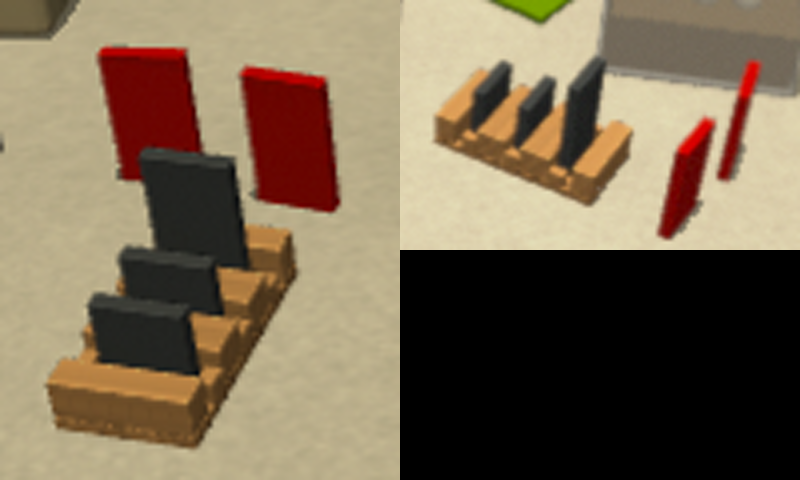

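The crop confirms the dark tall tile in the rear slot, nearest the robot. Its top face spans about (195,178) to (219,180) in the scene view and is centred at about (366,143) in the side view. The red plates stand behind it.

Run:
```python
from h import *
import pickle
cs=pickle.load(open("c0.pkl","rb"))
sc,si=cs["scene"],cs["side"]
C=lambda p:[(x/4+160,y/4+140) for x,y in p]
S=lambda p:[((x-400)/3.333+310,y/3.333+120) for x,y in p]
top=plane(sc,C([(141,157),(236,166),(146,148),(234,157)]),.108);print("scene top\n",top.round(4),top.mean(0))
t2=plane(si,S([(568,91),(577,96),(597,59),(606,63)]),.108);print("side top\n",t2.round(4),t2.mean(0))
print("rack top z35: scene",plane(sc,C([(49,380),(202,403),(296,234)]),.035).round(4).tolist())
print("rack side: ",plane(si,S([(436,114),(590,180),(631,128),(483,70)]),.035).round(4).tolist())
# red tops (assumed z .1)
print("red scene",plane(sc,C([(102,50),(187,50),(243,70),(326,78)]),.1).round(3).tolist())
print("red side base",plane(si,S([(663,235),(680,225),(726,178)]),0).round(3).tolist())
# dome: rays tangent -> fit centre
from scipy.optimize import least_squares
res=[]
for n,c in(("scene",sc),("side",si)):
    h=cv2.cvtColor(c[0],cv2.COLOR_RGB2HSV); m=cv2.inRange(h,(3,150,60),(14,255,255))
    k,l,st,ce=cv2.connectedComponentsWithStats(m)
    e=(416,220) if n=="scene" else (286,299)
    i=l[e[1],e[0]]
    ct=max(cv2.findContours((l==i).astype(np.uint8),0,1)[0],key=len)
    ct=ct[:,0].astype(float); cy=ct[:,1]
    res.append((c,ct))
def rs(p,full=False):
    out=[]
    for c,ct in res:
        o,v=ray(c,ct); v=v/np.linalg.norm(v,axis=1)[:,None]
        w=np.array([p[0],p[1],0])-o; t=v@w; q=o+v*t[:,None]
        d=np.linalg.norm(w-v*t[:,None],axis=1)-.075
        out.append(np.where(q[:,2]>.012,d,0))
    return np.concatenate(out)
for sub in (res[:],[res[0]],[res[1]]):
    keep=res; res=sub
    f=least_squares(rs,[.6,.15],loss="soft_l1",f_scale=.002); print("dome",f.x,np.abs(f.fun).mean()); res=keep
P=[f.x[0],f.x[1],0]
```

```text
scene top
 [[ 0.4678 -0.3125  0.108 ]
 [ 0.4747 -0.2557  0.108 ]
 [ 0.4582 -0.312   0.108 ]
 [ 0.4654 -0.2588  0.108 ]] [ 0.4665062  -0.28472473  0.108     ]
side top
 [[ 0.4686 -0.2542  0.108 ]
 [ 0.4595 -0.2507  0.108 ]
 [ 0.4583 -0.3085  0.108 ]
 [ 0.4493 -0.306   0.108 ]] [ 0.45891816 -0.27986034  0.108     ]
rack top z35: scene [[0.5823, -0.3461, 0.035], [0.598, -0.2578, 0.035], [0.4412, -0.2344, 0.035]]
rack side:  [[0.5922, -0.2656, 0.035], [0.434, -0.2333, 0.035], [0.4191, -0.3176, 0.035], [0.5747, -0.3464, 0.035]]
red scene [[0.333, -0.373, 0.1], [0.33, -0.319, 0.1], [0.354, -0.277, 0.1], [0.361, -0.223, 0.1]]
red side base [[0.361, -0.228, 0.0], [0.35, -0.246, 0.0], [0.325, -0.325, 0.0]]
dome [0.49121824 0.21471347] 0.0010219942032392818
dome [0.2308479 0.2537462] 0.0
dome [0.6  0.15] 0.0
```

```bash
python3 - <<'E'
from h import *
import pickle
from scipy.optimize import least_squares
cs=pickle.load(open("c0.pkl","rb"))
sc,si=cs["scene"],cs["side"]
def ct(c,e):
    h=cv2.cvtColor(c[0],cv2.COLOR_RGB2HSV); m=cv2.inRange(h,(3,150,60),(14,255,255))
    l=cv2.connectedComponents(m)[1]
    k=max(cv2.findContours((l==l[e[1],e[0]]).astype(np.uint8),0,1)[0],key=len)[:,0].astype(float)
    return k
A=ct(sc,(416,220));A=A[A[:,1]<222]; B=ct(si,(286,299));B=B[(B[:,0]>262)&(B[:,1]<310)]
def rs(p,L):
    out=[]
    for c,k in L:
        o,v=ray(c,k); v=v/np.linalg.norm(v,axis=1)[:,None]
        w=np.array([p[0],p[1],0])-o; out.append(np.linalg.norm(np.cross(v,w),axis=1)-.075)
    return np.concatenate(out)
for L in([(sc,A)],[(si,B)],[(sc,A),(si,B)]):
    f=least_squares(rs,[.6,.15],args=(L,),loss="soft_l1",f_scale=.002);print("dome",f.x.round(4),np.abs(f.fun).mean(),len(f.fun))
for n,s,d,z in(("jar",(379,282),(222,219),.06),("gauge",(330,268),(262,210),.022),("dish",(262,285),(264,171),.032)):
    print(n,plane(sc,[s],z).round(3),plane(si,[d],z).round(3))
E
python3 -m jog '[[[-0.04,-0.02,0,0,0,0.18],[-0.04,-0.02,0,0,0,0.18],[-0.04,-0.02,0,0,0,0.18],[-0.04,-0.02,0,0,0,0.18]]]' 0.0881 20
```

```text
dome [0.4922 0.2127] 0.0011370679601301983 77
dome [0.4881 0.2176] 0.001114357198937619 79
dome [0.4896 0.2157] 0.0016697791391117956 156
jar [[0.728 0.094 0.06 ]] [[0.717 0.099 0.06 ]]
gauge [[0.658 0.004 0.022]] [[0.658 0.003 0.022]]
dish [[ 0.718 -0.13   0.032]] [[ 0.72  -0.13   0.032]]
clock: 0.65
tool_pos: [0.5066, -0.1317, 0.2386]
eef_rot: [0.912, 0.409, -0.0, 0.0]
contact_force: [-0.3, 0.1, 0.1]
opening: 0.997
finger_force: 0.0
```

```bash
python3 -m jog '[[[0,0,0,0,0,0.17],[0,0,0,0,0,0.17],[0,0,0,0,0,0.17],[0,0,0,0,0,0.17],[0,0,0,0,0,0.17],[0,0,0,0,0,0.17],[-0.006,0.05,0,0,0,0],[-0.006,0.05,0,0,0,0],[-0.006,0.055,0,0,0,0],[0,0,0,0,0,0]]]'
python3 - <<'E'
from h import *
import pickle
c=shot("wrist");pickle.dump(c,open("c1.pkl","wb"));save("w1.png",c[0])
s=get_state();print(s["q"],s["qd"])
E
```

```text
clock: 1.9
tool_pos: [0.4612, -0.2854, 0.2389]
eef_rot: [0.996, -0.089, -0.0, 0.002]
contact_force: [0.0, 0.4, -0.4]
opening: 0.999
finger_force: 0.0
[ 0.29365574  0.59366797  0.27643224  1.83304893 -0.22579907  0.74552181
 -1.05298946] [-0.05605049 -0.00448102 -0.05165874  0.01071675 -0.01248133  0.00362731
 -0.00569698]
```

View pics/w1.png

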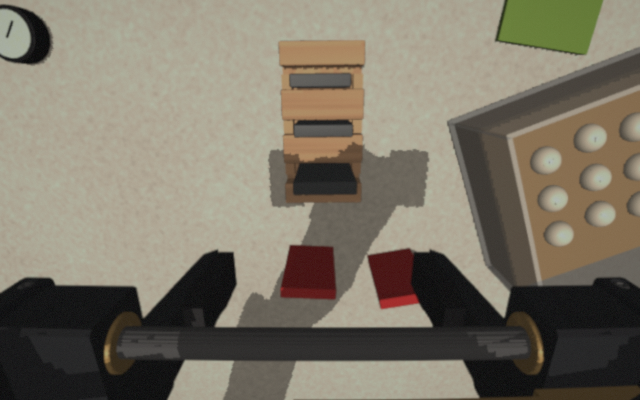

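The wrist view shows the rack square to the tool. The tall tile's top is at about (325,187), the short tiles at (323,129) and (320,80), and the red plates at (309,272) and (393,277), clear of the tile.

Run:
```python
from h import *
import pickle
c=pickle.load(open("c1.pkl","rb"))
g=cv2.cvtColor(c[0],cv2.COLOR_RGB2GRAY).astype(int)
print(g[155:206,315],g[155:206,335]); print(g[188,280:370])
P=plane(c,[(325,187),(293,188),(357,188)],.108);print(P.round(4))
print("short",plane(c,[(323.5,130),(320.5,80)],.068).round(4))
print("rack",plane(c,[(279,42),(364,41),(285,200),(362,200)],.035).round(4).tolist())
```

```text
[144 142 131 107  90  79  72  62  41  30  31  31  32  29  31  31  32  29
  29  31  31  32  30  32  32  31  35  36  42  43  41  40  42  41  40  42
  42  38  42  56  72  85  83  85  85  85  86  90  98 101 101] [141 128  97  82  78  74  72  59  41  30  26  31  30  30  32  30  32  31
  29  31  31  30  31  32  28  32  35  39  41  42  41  42  43  40  41  43
  40  40  45  61  79  84  85  87  86  86  86  91 100 103 104]
[103 103 104 103  97  85  84  85  84  84  84  83  75  51  40  41  41  41
  41  42  42  37  38  41  40  43  42  42  39  41  44  40  41  41  39  41
  39  41  41  39  42  43  40  41  41  41  40  41  40  38  41  39  40  41
  42  40  43  40  40  39  40  42  42  42  40  39  39  39  42  39  42  43
  41  39  41  42  53  68  79  81  82  89  97 100 101 101 102 101 102 103]
[[ 0.465  -0.2875  0.108 ]
 [ 0.4691 -0.2602  0.108 ]
 [ 0.4592 -0.3145  0.108 ]]
short [[ 0.5086 -0.2942  0.068 ]
 [ 0.5525 -0.2994  0.068 ]]
rack [[0.5947, -0.2666, 0.035], [0.5812, -0.347, 0.035], [0.4378, -0.2385, 0.035], [0.4226, -0.3222, 0.035]]
```

```bash
python3 -m jog '[[[0.0035,0.001,0.03,0,0,0],[0,0,0.04,0,0,0],[0,0,0.04,0,0,0],[0,0,0.035,0,0,0],[0,0,0.02,0,0,0],[0,0,0,0,0,0]]]' && python3 -m jog '[[[0,0,0,0,0,0],[0,0,0,0,0,0],[0,0,0,0,0,0],[0,0,0,0,0,0],[0,0,0,0,0,0],[0,0,0,0,0,0]]]' 0.04 30
```

```text
clock: 2.7
tool_pos: [0.4669, -0.2792, 0.0723]
eef_rot: [0.997, -0.083, -0.001, -0.001]
contact_force: [-0.0, 0.3, 0.6]
opening: 0.998
finger_force: 0.0
clock: 3.45
tool_pos: [0.4676, -0.2825, 0.0745]
eef_rot: [0.996, -0.085, 0.001, 0.001]
contact_force: [0.3, -2.0, 6.1]
opening: 0.643
finger_force: 29.4
```

```bash
python3 -m jog '[[[0,0,-0.01,0,0,0],[0,0,-0.015,0,0,0],[0,0,-0.02,0,0,0],[0,0,-0.025,0,0,0],[0,0,-0.03,0,0,0],[0,0,-0.03,0,0,0],[0,0,-0.02,0,0,0],[0,0,0,0,0,0]]]'
python3 - <<'E'
from h import *
c=shot("scene")
a=cv2.resize(c[0][60:280,150:410],None,fx=2.5,fy=2.5);save("s2.png",a)
print(get_state()["contact_force"])
E
```

```text
clock: 4.45
tool_pos: [0.4678, -0.2816, 0.2255]
eef_rot: [0.996, -0.084, 0.002, 0.0]
contact_force: [-0.1, 0.4, -2.0]
opening: 0.637
finger_force: 29.4
[-0.45816591  0.41550822 -1.88780479]
```

View pics/s2.png

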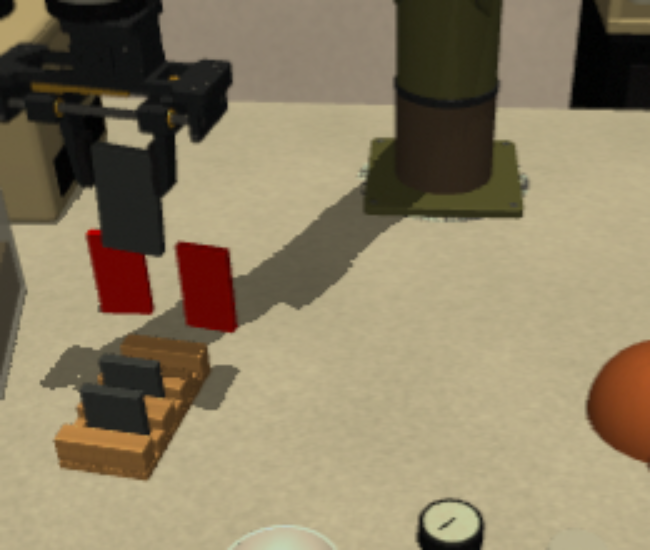

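```bash
python3 -m jog '[[[0,-0.03,0,0,0,-0.08],[0.01,-0.045,0,0,0,-0.09],[0.01,-0.045,0,0,0,0],[0.01,-0.05,0,0,0,0],[0.01,-0.05,0,0,0,0],[0,0,0,0,0,0]]]' && python3 -m jog '[[[0,0,0,0,0.1,0],[0,0,0,0,0.16,0],[0,0,0,0,0.16,0],[0,0,0,0,0.16,0],[0,0,0,0,0.16,0],[0,0,0,0,0.16,0],[0,0,0,0,0.1,0],[0,0,0,0,0,0]]]'
python3 - <<'E'
from h import *
s=get_state();print(s["q"],R.from_quat(s["eef_rot"]).as_matrix().round(3))
E
```

```text
clock: 5.25
tool_pos: [0.516, -0.0569, 0.2223]
eef_rot: [1.0, 0.005, -0.001, -0.002]
contact_force: [0.2, -1.2, -1.6]
opening: 0.638
finger_force: 29.4
clock: 6.25
tool_pos: [0.5676, -0.0799, 0.3566]
eef_rot: [0.944, 0.005, 0.326, -0.038]
contact_force: [-0.9, -0.5, -2.7]
opening: 0.639
finger_force: 29.4
[ 0.43128026  0.31603663 -0.36766537  2.16780023 -0.99947503  0.04315837
 -0.45473116] [[ 0.787  0.035  0.616]
 [-0.015 -0.997  0.075]
 [ 0.617 -0.069 -0.784]]
```

```bash
cat > go.py <<'E'
from h import *
import sys
def go(t,th=0,yaw=0,n=1):
    "tool-frame shift and turn to TCP t, tilt th outward, tool x at yaw in the world"
    s=get_state();A=R.from_quat(s["eef_rot"]);p=np.array(s["tool_pos"])
    B=R.from_euler("z",yaw)*R.from_matrix([[np.cos(th),0,np.sin(th)],[0,-1,0],[np.sin(th),0,-np.cos(th)]])
    print("shift",A.inv().apply(np.array(t)-p).round(4),"turn",(A.inv()*B).as_rotvec().round(3), "shift after turn",B.inv().apply(np.array(t)-p).round(4))
go(eval(sys.argv[1]),*map(float,sys.argv[2:]))
E
python3 go.py '[.55,-.06,.15]' 0.35
```

```text
shift [-0.1417 -0.0063  0.1526] turn [-0.077 -0.315 -0.003] shift after turn [-0.0874 -0.0199  0.1881]
```

```bash
python3 -m jog '[[[0,0,0,-0.04,-0.16,0],[0,0,0,-0.04,-0.16,0],[-0.02,-0.005,0.045,0,0,0],[-0.02,-0.005,0.05,0,0,0],[-0.02,-0.005,0.05,0,0,0],[-0.025,-0.005,0.045,0,0,0],[0,0,0,0,0,0],[0,0,0,0,0,0]]]'; python3 go.py '[.55,-.06,.10]' 0.35;python3 -c "
from h import *
print(get_state()['q'])"
```

```text
clock: 7.25
tool_pos: [0.6247, -0.0515, 0.1856]
eef_rot: [0.975, 0.011, 0.216, -0.048]
contact_force: [0.2, -1.5, -1.5]
opening: 0.639
finger_force: 29.4
shift [-0.1038  0.0128  0.0451] turn [-0.098 -0.086  0.006] shift after turn [-0.0995  0.0085  0.0548]
[ 0.17058388  0.66149057 -0.15002166  2.0347072  -0.99960404  0.04334271
 -0.4843377 ]
```

```bash
python3 -m jog '[[[0,0,0,-0.04,-0.13,0],[0,0,0,-0.04,-0.13,0],[-0.03,0,0,0,0,0],[-0.03,0,0,0,0,0],[0,0,0,0,0,0],[0,0,0,0,0,0]]]'; python3 go.py '[.55,-.06,.085]' 0.2;python3 -c "
from h import *
print(get_state()['q'])"
```

```text
clock: 8.0
tool_pos: [0.5684, -0.0529, 0.1597]
eef_rot: [0.991, 0.009, 0.13, -0.028]
contact_force: [-0.9, 0.0, -0.9]
opening: 0.635
finger_force: 29.4
shift [-0.0372  0.0106  0.0669] turn [-0.058 -0.062  0.013] shift after turn [-0.0329  0.0071  0.0696]
[-0.07101748  0.6796937   0.20140646  2.06565348 -0.95370061  0.24874314
 -0.56936601]
```

```bash
python3 -m jog '[[[0,0,0,-0.058,-0.062,0.013],[-0.011,0.0025,0.023,0,0,0],[-0.011,0.0025,0.023,0,0,0],[-0.011,0.0025,0.023,0,0,0],[0,0,0,0,0,0],[0,0,0,0,0,0]]]'; python3 go.py '[.55,-.06,.064]' 0.2;python3 -c "
from h import *
print(get_state()['q'])"
```

```text
clock: 8.75
tool_pos: [0.5501, -0.0604, 0.0851]
eef_rot: [0.995, 0.0, 0.099, 0.0]
contact_force: [0.0, -1.3, -1.2]
opening: 0.639
finger_force: 29.4
shift [-0.0043 -0.0004  0.0207] turn [0.001 0.001 0.   ] shift after turn [-0.0043 -0.0004  0.0207]
[-0.01340931  0.80348759  0.07017766  2.10023269 -0.95471517  0.06847776
 -0.59218854]
```

```bash
python3 -m jog '[[[-0.002,0,0.008,0,-0.05,0],[-0.001,0,0.005,0,0,0],[0,0,0.003,0,0,0],[0,0,0,0,0,0]]]'; python3 -m jog '[[[0,0,0.002,0,0,0],[0,0,0.002,0,0,0],[0,0,0,0,0,0]]]'
```

```text
clock: 9.25
tool_pos: [0.5481, -0.06, 0.0679]
eef_rot: [0.997, 0.0, 0.073, -0.0]
contact_force: [0.2, -0.2, -1.7]
opening: 0.642
finger_force: 29.4
clock: 9.62
tool_pos: [0.5502, -0.0615, 0.0657]
eef_rot: [0.997, -0.001, 0.075, 0.001]
contact_force: [-1.7, -0.8, 11.6]
opening: 0.635
finger_force: 29.4
```

```bash
python3 -m jog '[[[0,0,-0.001,0,0,0],[0,0,0,0,0,0],[-0.0108,0,0.0016,0,-0.02,0],[-0.0108,0,0.0016,0,-0.03,0],[-0.01,0,0.005,0,-0.02,0],[-0.01,0,0.005,0,-0.03,0],[0,0,0,0,0,0]]]' 0.04 6
python3 - <<'E'
from h import *
a=shot("scene")[0][120:300,230:400];b=shot("side")[0][60:240,200:370]
save("p3.png",cv2.resize(np.hstack([a,b]),None,fx=2.3,fy=2.3))
print(get_state()["q"][4:])
E
```

```text
clock: 10.5
tool_pos: [0.5077, -0.0592, 0.0462]
eef_rot: [1.0, 0.001, 0.022, -0.0]
contact_force: [0.2, -0.6, 0.2]
opening: 0.637
finger_force: 6.0
[-0.92304556  0.21279195 -0.62903691]
```

View pics/p3.png

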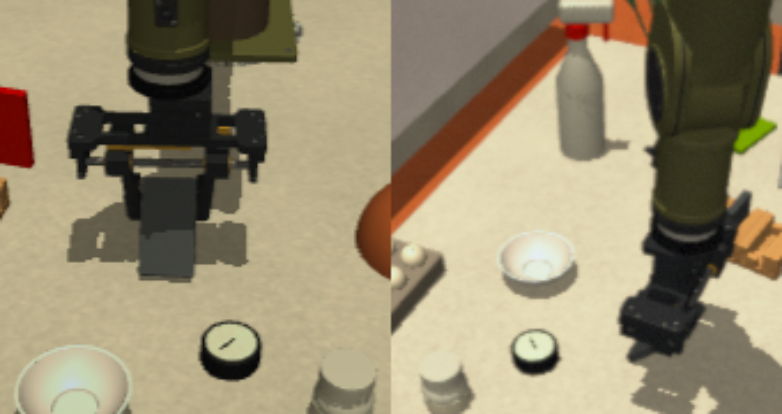

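The tile is pivoting in the pads, with its lower edge on the bench (scene crop at about (168,275)). I continue along the arc.

```bash
python3 -m jog '[[[-0.0078,0,0.008,0,-0.02,0],[-0.0078,0,0.008,0,-0.02,0],[-0.005,0,0.0095,0,0,0],[-0.005,0,0.0095,0,0,0],[-0.001,0,0.0035,0,0,0],[0,0,0,0,0,0],[0,0,0,0,0,0]]]' 0.04 4 && python3 -m jog '[[[0,0,0,0,0,0],[0,0,0,0,0,0],[0,0,0,0,0,0]]]' 0.075 5
```

```text
clock: 11.48
tool_pos: [0.4832, -0.0601, 0.008]
eef_rot: [1.0, 0.0, 0.004, 0.0]
contact_force: [0.5, 0.2, -1.5]
opening: 0.637
finger_force: 4.0
clock: 11.85
tool_pos: [0.4831, -0.0601, 0.0081]
eef_rot: [1.0, 0.0, 0.004, 0.0]
contact_force: [0.5, -0.8, -0.0]
opening: 0.849
finger_force: 0.0
```

```bash
python3 -m jog '[[[0,0,-0.02,0,0,0],[0,0,-0.05,0,0,0],[0,0,-0.06,0,0,0],[0,0,-0.06,0,0,0],[0,0,-0.04,0,0,0],[0,0,0,0,0,0],[0,0,0,0,0,0]]]' 0.0881
cat > tile.py <<'E'
from h import *
def tile(c,z,lo=60):
    g=cv2.cvtColor(c[0],cv2.COLOR_RGB2HSV)
    m=cv2.inRange(g,(0,0,0),(180,120,lo)); m[245:]=0
    out=[]
    for k in cv2.findContours(m,0,2)[0]:
        if cv2.contourArea(k)>1500:
            b=cv2.boxPoints(cv2.minAreaRect(k)); P=plane(c,b,z)
            e=[np.linalg.norm(P[i]-P[(i+1)%4]) for i in range(2)]
            i=int(np.argmax(e)); d=P[(i+1)%4]-P[i]
            out.append((b.round(1).tolist(),P.mean(0).round(4),np.round(e,4),np.degrees(np.arctan2(d[1],d[0])).round(1)))
    return out
E
python3 - <<'E'
from tile import *
c=shot("wrist");save("w4.png",c[0])
for o in tile(c,.012):print(o)
E
```

```text
clock: 12.72
tool_pos: [0.4807, -0.0594, 0.2372]
eef_rot: [1.0, 0.001, 0.003, -0.0]
contact_force: [0.6, 0.7, -0.5]
opening: 0.998
finger_force: 0.0
```

View pics/w4.png

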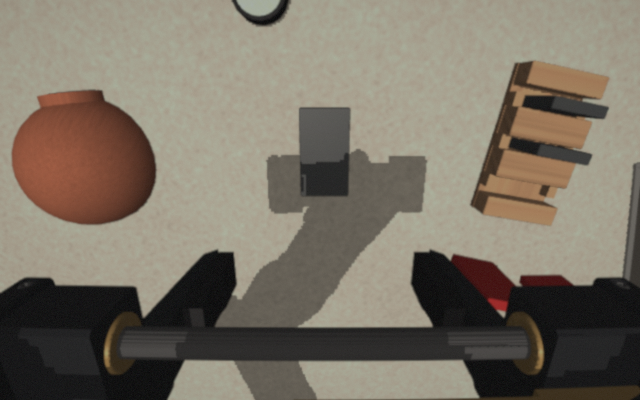

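The tile lies flat, its corners at about (300,108), (350,108), (349,196) and (301,196). The rack and bystanders are undisturbed, and the dome is at (85,158).

Run:
```python
from h import *
c=shot("wrist")
P=plane(c,[(300,107.5),(350,107.5),(349.5,195.5),(301,195.5)],.012)
print(P.round(4),P.mean(0).round(4),[np.linalg.norm(P[i]-P[i-1]).round(4) for i in range(4)])
m=(P[0]+P[1]-P[2]-P[3])[:2];print("yaw",np.arctan2(m[1],m[0]))
print(get_state()["tool_pos"])
```

```text
[[ 0.5478 -0.0336  0.012 ]
 [ 0.5479 -0.0874  0.012 ]
 [ 0.449  -0.0893  0.012 ]
 [ 0.4489 -0.0328  0.012 ]] [ 0.4984 -0.0608  0.012 ] [np.float64(0.0989), np.float64(0.0537), np.float64(0.0989), np.float64(0.0565)]
yaw 0.005539893112500765
[ 0.48044017 -0.05963573  0.23664703]
```

```bash
python3 -m jog '[[[0.018,0.001,0.04,0,-0.005,0],[0,0,0.055,0,0,0],[0,0,0.055,0,0,0],[0,0,0.045,0,0,0],[0,0,0.028,0,0,0],[0,0,0.006,0,0,0],[0,0,0,0,0,0],[0,0,0,0,0,0]]]'; python3 go.py '[.4984,-.0608,.004]'
```

```text
clock: 13.82
tool_pos: [0.5005, -0.0612, 0.0099]
eef_rot: [1.0, 0.0, 0.002, 0.0]
contact_force: [-0.3, 0.6, 0.5]
opening: 1.002
finger_force: 0.0
shift [-0.0021 -0.0004  0.0059] turn [ 0.001 -0.003  0.001] shift after turn [-0.0021 -0.0004  0.0059]
```

```bash
python3 -m jog '[[[-0.002,0,0.003,0,-0.003,0],[0,0,0.003,0,0,0],[0,0,0,0,0,0]]]' && python3 -m jog '[[[0,0,0,0,0,0],[0,0,0,0,0,0],[0,0,0,0,0,0],[0,0,0,0,0,0],[0,0,0,0,0,0],[0,0,0,0,0,0]]]' 0.04 25 && python3 -m jog '[[[0,0,-0.01,0,0,0],[0,0,-0.02,0,0,0],[0,0,-0.04,0,0,0],[0,0,-0.05,0,0,0],[0,0,-0.05,0,0,0],[0,0,-0.03,0,0,0],[0,0,0,0,0,0]]]'; python3 go.py '[.49,.2155,.2]'
```

```text
clock: 14.2
tool_pos: [0.498, -0.061, 0.003]
eef_rot: [1.0, 0.0, -0.001, 0.0]
contact_force: [-0.3, -0.5, 0.1]
opening: 0.999
finger_force: 0.0
clock: 14.95
tool_pos: [0.498, -0.061, 0.0031]
eef_rot: [1.0, 0.0, -0.001, 0.0]
contact_force: [-0.2, -0.2, 0.1]
opening: 0.63
finger_force: 25.0
clock: 15.82
tool_pos: [0.4992, -0.0612, 0.2052]
eef_rot: [1.0, 0.0, 0.002, 0.0]
contact_force: [-0.4, 0.3, -0.9]
opening: 0.633
finger_force: 25.0
shift [-0.009  -0.2767  0.005 ] turn [ 0.001 -0.003  0.001] shift after turn [-0.0092 -0.2767  0.0052]
```

```bash
python3 -m jog '[[[0,-0.03,0,0,0,0],[0,-0.05,-0.01,0,0,0],[0,-0.05,-0.02,0,0,0],[0,-0.03,-0.01,0,0,0],[0,0,0,0,0,0],[0,0,0,0,0,0],[0,0,0,0,0,0]]]'
python3 - <<'E'
from h import *
from scipy.optimize import least_squares
c=shot("wrist");save("w5.png",c[0])
h=cv2.cvtColor(c[0],cv2.COLOR_RGB2HSV); m=cv2.inRange(h,(2,110,40),(16,255,255))
k=max(cv2.findContours(m,0,1)[0],key=cv2.contourArea)[:,0].astype(float)
print(k.min(0),k.max(0))
def rs(p,k):
    o,v=ray(c,k); v=v/np.linalg.norm(v,axis=1)[:,None]
    return np.linalg.norm(np.cross(v,np.array([p[0],p[1],0])-o),axis=1)-.075
f=least_squares(rs,[.49,.2155],args=(k,),loss="cauchy",f_scale=.001);r=rs(f.x,k)
print(f.x,len(k),(abs(r)<.0015).sum(),r.min(),r.max())
for ii in(k[abs(r)>.003][::15],):print(ii.tolist())
E
```

```text
clock: 16.7
tool_pos: [0.4977, 0.0974, 0.2425]
eef_rot: [1.0, -0.001, -0.001, 0.001]
contact_force: [-0.4, -0.0, -1.6]
opening: 0.631
finger_force: 25.0
[159. 104.] [286. 233.]
[0.4906818  0.21245845] 392 176 -0.03992654110070908 0.005963337319550566
[[192.0, 109.0], [180.0, 125.0], [260.0, 217.0], [259.0, 202.0], [258.0, 187.0], [258.0, 172.0], [272.0, 165.0], [286.0, 164.0], [280.0, 149.0], [271.0, 134.0], [257.0, 121.0], [242.0, 112.0]]
```

View pics/w5.png

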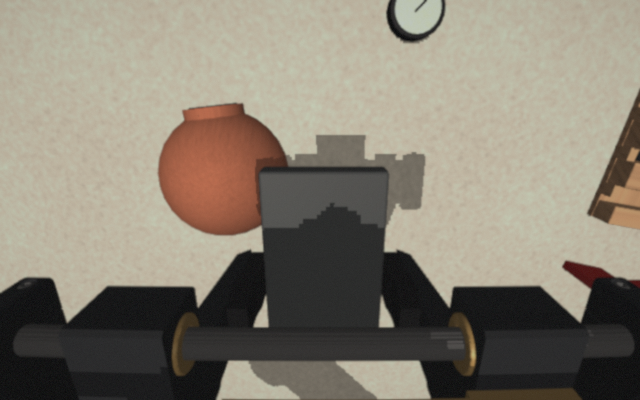

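The wrist view shows the tile held level across its width, far edge at row 170, columns 261-387. The dome is at about (222,172), partly hidden by the tile at lower right. I refit on the free contour only, and combine it with the earlier unoccluded wrist view.

Run:
```python
from h import *
from scipy.optimize import least_squares
def cont(f):
    h=cv2.cvtColor(f,cv2.COLOR_RGB2HSV); m=cv2.inRange(h,(2,110,40),(16,255,255))
    k=max(cv2.findContours(m,0,1)[0],key=cv2.contourArea)[:,0]
    return k.astype(float)
def fit(c,k):
    o,v=ray(c,k); v=v/np.linalg.norm(v,axis=1)[:,None]
    f=lambda p:np.linalg.norm(np.cross(v,np.array([p[0],p[1],p[2]])-o),axis=1)-.075
    for n,g in(("z=0",lambda p:f([p[0],p[1],0])),("z free",f)):
        r=least_squares(g,[.49,.2155,0],loss="soft_l1",f_scale=.001);e=g(r.x)
        print(n,r.x.round(4),len(k),np.abs(e).mean().round(5),e.min().round(4),e.max().round(4))
c=shot("wrist");k=cont(c[0])
k=k[~((k[:,1]<122)&(k[:,0]<248)) & ~((k[:,0]>252)&(k[:,1]>155))]; fit(c,k)
# same from the earlier view, pose of that moment
M0=np.linalg.inv(np.block([[R.from_quat(get_state()["eef_rot"]).as_matrix(),np.array(get_state()["tool_pos"])[:,None]],[np.zeros((1,3)),1]]))@c[3]
T=np.eye(4);T[:3,:3]=R.from_quat([1,.001,.003,0]).as_matrix();T[:3,3]=[.4804,-.0596,.2366]
f=cv2.cvtColor(cv2.imread("pics/w4.png"),cv2.COLOR_BGR2RGB); c4=(f,c[1],c[2],T@M0)
k=cont(f);k=k[~((k[:,1]<118)&(k[:,0]<125))];fit(c4,k)
```

```text
z=0 [0.4887 0.2118 0.    ] 217 0.00199 -0.0069 0.0004
z free [ 0.4839  0.2194 -0.0151] 217 0.00032 -0.001 0.0009
z=0 [0.4904 0.2143 0.    ] 284 0.00377 -0.0116 0.0011
z free [ 0.4792  0.237  -0.0277] 284 0.00118 -0.0031 0.0035
```

Run:
```python
from h import *
from scipy.optimize import least_squares
def cont(f):
    h=cv2.cvtColor(f,cv2.COLOR_RGB2HSV); m=cv2.inRange(h,(2,110,40),(16,255,255))
    return max(cv2.findContours(m,0,1)[0],key=cv2.contourArea)[:,0].astype(float)
def mk(c,k):
    o,v=ray(c,k); v=v/np.linalg.norm(v,axis=1)[:,None]
    def g(p):
        w=np.array([p[0],p[1],0])-o; t=v@w
        d=np.linalg.norm(w-v*t[:,None],axis=1)-.075
        q=o[2]+v[:,2]*t
        b=o+v*(-o[2]/v[:,2])[:,None]; b=np.hypot(b[:,0]-p[0],b[:,1]-p[1])-.075
        return np.where(q>0,d,b)
    return g
def fit(gs):
    g=lambda p:np.concatenate([x(p) for x in gs])
    r=least_squares(g,[.49,.2155],loss="soft_l1",f_scale=.001);e=g(r.x)
    print(r.x.round(4),len(e),np.abs(e).mean().round(5),e.min().round(4),e.max().round(4))
c=shot("wrist");k=cont(c[0])
k=k[~((k[:,1]<122)&(k[:,0]<248)) & ~((k[:,0]>252)&(k[:,1]>155))]; g5=mk(c,k); fit([g5])
s=get_state()
M0=np.linalg.inv(np.block([[R.from_quat(s["eef_rot"]).as_matrix(),np.array(s["tool_pos"])[:,None]],[np.zeros((1,3)),1]]))@c[3]
T=np.eye(4);T[:3,:3]=R.from_quat([1,.001,.003,0]).as_matrix();T[:3,3]=[.4804,-.0596,.2366]
f=cv2.cvtColor(cv2.imread("pics/w4.png"),cv2.COLOR_BGR2RGB); c4=(f,c[1],c[2],T@M0)
k=cont(f);k=k[~((k[:,1]<118)&(k[:,0]<125))];g4=mk(c4,k);fit([g4]);fit([g4,g5])
# tile held: far edge corners in the wrist view -> tool coordinates at tile top height
p=plane(c,[(261,169),(387,169)],s["tool_pos"][2]+.009)-s["tool_pos"];print("far edge rel TCP",p.round(4))
```

```text
[0.4887 0.2119] 214 0.00174 -0.0055 0.0005
[0.4903 0.2136] 284 0.00176 -0.005 0.0006
[0.4899 0.2128] 498 0.00185 -0.0056 0.0004
far edge rel TCP [[ 0.0517  0.0266  0.009 ]
 [ 0.0515 -0.026   0.009 ]]
```

Run:
```python
from h import *
f=cv2.cvtColor(cv2.imread("pics/w5.png"),cv2.COLOR_BGR2RGB)
h=cv2.cvtColor(f,cv2.COLOR_RGB2HSV); m=cv2.inRange(h,(2,110,40),(16,255,255))
k=max(cv2.findContours(m,0,1)[0],key=cv2.contourArea)[:,0].astype(float)
c=shot("wrist"); c=(f,)+c[1:]
o,v=ray(c,k); v/=np.linalg.norm(v,axis=1)[:,None]
w=np.array([.490,.2145,0])-o;t=v@w;d=np.linalg.norm(w-v*t[:,None],axis=1)-.075;q=o+v*t[:,None]
b=o+v*(-o[2]/v[:,2])[:,None]; b=np.hypot(b[:,0]-.49,b[:,1]-.2145)-.075
for i in range(0,len(k),12): print(k[i],"tan",(d[i]*1e3).round(1),"z",(q[i,2]*1e3).round(0),"base",(b[i]*1e3).round(1))
print(f[225:245,215].tolist())
```

```text
[232. 104.] tan 3.4 z -6.0 base 3.6
[220. 106.] tan 0.3 z -3.0 base 0.4
[208. 107.] tan 0.7 z 1.0 base 0.7
[196. 108.] tan 3.2 z 6.0 base 3.5
[184. 111.] tan 5.8 z 11.0 base 6.8
[183. 122.] tan -2.9 z 12.0 base -1.8
[172. 134.] tan -3.5 z 18.0 base -0.9
[164. 146.] tan -2.4 z 23.0 base 2.1
[160. 158.] tan -2.0 z 28.0 base 4.5
[159. 170.] tan -2.0 z 31.0 base 6.2
[160. 182.] tan -1.6 z 34.0 base 8.3
[164. 194.] tan -1.6 z 36.0 base 9.6
[170. 206.] tan -0.8 z 38.0 base 11.5
[181. 218.] tan -0.6 z 38.0 base 11.8
[193. 226.] tan -0.6 z 37.0 base 11.1
[205. 231.] tan -0.5 z 35.0 base 9.9
[217. 233.] tan -1.0 z 32.0 base 7.6
[229. 233.] tan -1.4 z 28.0 base 5.4
[241. 231.] tan -1.5 z 24.0 base 3.4
[253. 227.] tan -1.1 z 20.0 base 2.0
[260. 218.] tan -6.2 z 13.0 base -4.7
[259. 206.] tan -18.3 z 7.0 base -17.8
[258. 194.] tan -28.9 z 1.0 base -28.9
[257. 182.] tan -36.8 z -3.0 base -36.6
[259. 170.] tan -36.4 z -7.0 base -35.6
[271. 166.] tan -21.5 z -9.0 base -20.7
[283. 165.] tan -7.0 z -9.0 base -6.3
[284. 156.] tan -3.7 z -11.0 base -2.8
[278. 144.] tan -5.0 z -13.0 base -3.8
[270. 132.] tan -4.7 z -13.0 base -3.4
[258. 122.] tan -5.2 z -12.0 base -4.0
[246. 115.] tan -4.5 z -10.0 base -3.8
[240. 105.] tan 4.1 z -8.0 base 4.5
[[144, 85, 62], [142, 83, 62], [140, 82, 61], [138, 81, 59], [133, 79, 58], [131, 78, 58], [129, 76, 56], [126, 75, 57], [121, 77, 58], [134, 104, 88], [163, 150, 132], [187, 181, 162], [193, 187, 167], [194, 188, 169], [194, 189, 170], [193, 190, 170], [194, 190, 169], [194, 189, 169], [193, 187, 167], [193, 186, 167]]
```

```bash
python3 -m jog '[[[-0.003,-0.04,0,0,0,0],[-0.003,-0.04,0.02,0,0,0],[-0.0034,-0.038,0.03,0,0,0],[0,0,0.04,0,0,0],[0,0,0.04,0,0,0],[0,0,0.012,0,0,0],[0,0,0,0,0,0],[0,0,0,0,0,0],[0,0,0,0,0,0]]]'
cat > chk.py <<'E'
from h import *
import pickle
from scipy.optimize import least_squares
cs=pickle.load(open("c0.pkl","rb"))
def ct(c,e):
    h=cv2.cvtColor(c[0],cv2.COLOR_RGB2HSV); m=cv2.inRange(h,(3,150,60),(14,255,255))
    l=cv2.connectedComponents(m)[1]
    return max(cv2.findContours((l==l[e[1],e[0]]).astype(np.uint8),0,1)[0],key=len)[:,0].astype(float)
L=[(cs["scene"],ct(cs["scene"],(416,220)),lambda k:k[:,1]<222),(cs["side"],ct(cs["side"],(286,299)),lambda k:(k[:,0]>262)&(k[:,1]<310))]
for n,(c,k,s) in zip(("scene","side"),L):
    k=k[s(k)];o,v=ray(c,k);v/=np.linalg.norm(v,axis=1)[:,None]
    g=lambda p:np.linalg.norm(np.cross(v,np.array([p[0],p[1],0])-o),axis=1)-.075+p[2]
    r=least_squares(g,[.49,.215,0],loss="soft_l1",f_scale=.001);print(n,r.x.round(4),np.abs(g(r.x)).mean().round(4), "top px",proj(c,[r.x[0],r.x[1],.075]).round(1))
E
python3 chk.py
python3 - <<'E'
from h import *
a=shot("scene"); b=shot("side")
save("s6.png",np.hstack([cv2.resize(a[0][150:270,360:480],(480,480),interpolation=2),cv2.resize(b[0][230:350,250:330],(320,480),interpolation=2)]))
E
```

```text
clock: 18.02
tool_pos: [0.4893, 0.2171, 0.1022]
eef_rot: [1.0, 0.0, 0.0, -0.0]
contact_force: [0.4, -0.2, -1.2]
opening: 0.627
finger_force: 25.0
scene [0.4853 0.2138 0.0033] 0.0005 top px [[419.9 200.5]]
side [0.4879 0.2123 0.0037] 0.0006 top px [[285.8 282.8]]
```

View pics/s6.png

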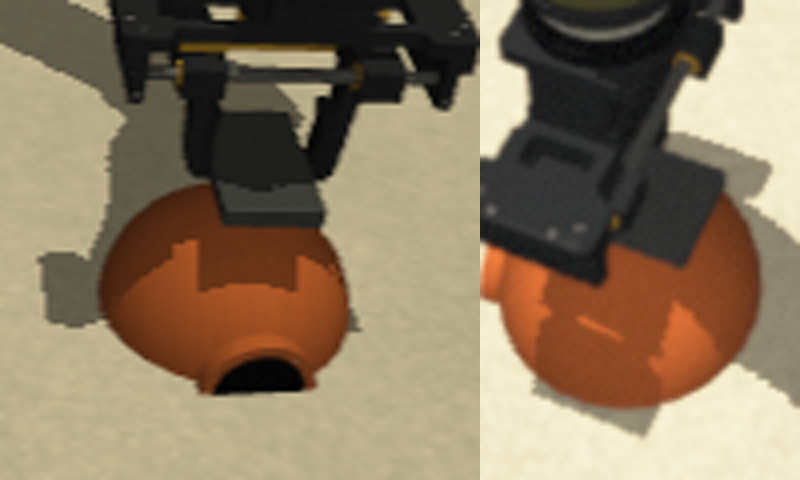

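The tile is held level over the dome: scene crop tile edge (222-325, 210) above the dome crown, and side crop consistent. The camera estimates of the dome centre differ by 2-3 mm, so I'll find the true apex by touch, from the ratio of moment to force under a light press.

```bash
python3 -m jog '[[[0,0,0.01,0,0,0],[0,0,0.008,0,0,0],[0,0,0,0,0,0],[0,0,0,0,0,0]]]' - 40
cat > m.py <<'E'
from h import *
F=[];M=[];P=[]
for i in range(6):
    s=get_state();F.append(s["contact_force"]);M.append(s["moment"]);P.append(s["tool_pos"]);snapshot("side")
print("F",np.mean(F,0).round(2),np.std(F,0).round(2),"M",np.mean(M,0).round(4),np.std(M,0).round(4),"P",np.mean(P,0).round(4))
E
python3 m.py; python3 -m jog '[[[0,0,0.003,0,0,0],[0,0,0.002,0,0,0],[0,0,0,0,0,0]]]'; python3 m.py
```

```text
clock: 18.62
tool_pos: [0.4885, 0.2168, 0.0828]
eef_rot: [1.0, 0.0, -0.001, 0.0]
contact_force: [-0.5, -0.4, -1.1]
opening: 0.628
finger_force: 40.0
F [-0.4   0.08 -1.74] [0.38 0.28 0.51] M [ 0.0947  0.0594 -0.0038] [0.0221 0.0406 0.033 ] P [0.4886 0.2169 0.083 ]
clock: 19.3
tool_pos: [0.4885, 0.217, 0.078]
eef_rot: [1.0, 0.0, -0.001, 0.0]
contact_force: [0.2, -0.2, 0.3]
opening: 0.633
finger_force: 40.0
F [-0.34  0.09  0.67] [0.25 0.59 0.27] M [ 0.0979  0.2076 -0.0183] [0.0356 0.0433 0.0171] P [0.4884 0.2169 0.078 ]
```

```bash
python3 -m jog '[[[0,0,0.0015,0,0,0],[0,0,0,0,0,0],[0,0,0,0,0,0]]]'; python3 m.py; python3 -m jog '[[[0,0,0.001,0,0,0],[0,0,0,0,0,0],[0,0,0,0,0,0]]]'; python3 m.py
```

```text
clock: 19.98
tool_pos: [0.4884, 0.2169, 0.0778]
eef_rot: [1.0, 0.0, -0.0, -0.001]
contact_force: [-2.4, -0.5, 14.1]
opening: 0.627
finger_force: 40.0
F [-3.02  0.18 14.02] [0.37 0.61 0.41] M [ 0.0378  0.8816 -0.0358] [0.0281 0.0392 0.0383] P [0.4885 0.2169 0.0778]
clock: 20.65
tool_pos: [0.4885, 0.2169, 0.0777]
eef_rot: [1.0, 0.0, -0.0, -0.001]
contact_force: [-5.1, -1.0, 22.7]
opening: 0.633
finger_force: 40.0
F [-5.290e+00  1.000e-02  2.307e+01] [0.37 0.61 0.45] M [-0.0219  1.2847 -0.0305] [0.0324 0.0253 0.0345] P [0.4885 0.2169 0.0777]
```

```bash
python3 -m jog '[[[0,0,-0.0035,0,0,0],[0,0,-0.005,0,0,0],[0,0,-0.005,0,0,0],[0,0,0,0,0,0],[0,0,0,0,0,0]]]'
python3 - <<'E'
from h import *
s=get_state();c=shot("wrist");save("w7.png",c[0])
z=s["tool_pos"][2]; f5=cv2.cvtColor(cv2.imread("pics/w5.png"),cv2.COLOR_BGR2GRAY).astype(float)
g=f5; from scipy.ndimage import gaussian_filter as G
gx=np.abs(G(g,1,order=(0,1)));gy=np.abs(G(g,1,order=(1,0)))
print("far row",[(u,g[160:182,u].round(0).tolist()) for u in(300,)])
T=s["tool_pos"]; 
for r in range(174,245,8):
    a=245+gx[r,245:275].argmax(); b=375+gx[r,375:400].argmax()
    P=plane(c,[(a,r),(b,r)],z+.009)
    print(r,a,b,"width",(P[0,1]-P[1,1]).round(4),"x rel",(P[:,0]-T[0]).round(4))
E
```

```text
clock: 21.58
tool_pos: [0.4884, 0.2169, 0.0888]
eef_rot: [1.0, 0.0, -0.001, 0.0]
contact_force: [-0.1, 0.7, -1.8]
opening: 0.63
finger_force: 40.0
far row [(300, [113.0, 112.0, 113.0, 113.0, 111.0, 102.0, 81.0, 50.0, 37.0, 36.0, 39.0, 47.0, 62.0, 70.0, 79.0, 84.0, 85.0, 86.0, 85.0, 87.0, 85.0, 84.0])]
174 255 389 width 0.0562 x rel [0.0495 0.0495]
182 255 388 width 0.0563 x rel [0.046  0.0461]
190 256 388 width 0.0563 x rel [0.0425 0.0425]
198 257 387 width 0.0559 x rel [0.0389 0.0389]
206 256 395 width 0.0602 x rel [0.0353 0.0353]
214 258 392 width 0.0586 x rel [0.0316 0.0316]
222 262 388 width 0.0555 x rel [0.0278 0.0278]
230 262 385 width 0.0546 x rel [0.024 0.024]
238 262 384 width 0.0547 x rel [0.0201 0.0201]
```

Run:
```python
from h import *
from scipy.ndimage import gaussian_filter as G
s=get_state();c=shot("wrist");T=np.array(s["tool_pos"])
def sub(p,i0):
    i=int(p.argmax()); 
    if 0<i<len(p)-1: i=i+.5*(p[i-1]-p[i+1])/(p[i-1]-2*p[i]+p[i+1])
    return i0+i
for nm,f in(("w5",cv2.cvtColor(cv2.imread("pics/w5.png"),cv2.COLOR_BGR2RGB)),("now",c[0])):
    g=f.astype(float); gx=sum(np.abs(G(g[:,:,k],1,order=(0,1))) for k in range(3))
    print(nm)
    for r in range(174,322,8):
        a=sub(gx[r,245:275],245);b=sub(gx[r,375:400],375)
        P=plane(c,[(a,r),(b,r)],T[2]+.009)
        print(r,round(a,1),round(b,1),"w",(P[0,1]-P[1,1]).round(4),"x",(P[0,0]-T[0]).round(3),end=" | ")
    print()
    col=g[150:200,300:350].mean(1).mean(1).round(0); print(col[10:30].tolist())
    col=g[300:335,300:350].mean(1).mean(1).round(0); print(col.tolist())
```

```text
w5
174 254.6 388.7 w 0.0563 x 0.05 | 182 255.1 388.3 w 0.0563 x 0.046 | 190 255.5 388.0 w 0.0565 x 0.043 | 198 256.6 387.2 w 0.0562 x 0.039 | 206 255.8 394.9 w 0.0603 x 0.035 | 214 258.0 391.5 w 0.0583 x 0.032 | 222 261.3 387.7 w 0.0557 x 0.028 | 230 261.8 384.8 w 0.0546 x 0.024 | 238 262.1 384.2 w 0.0547 x 0.02 | 246 262.8 383.7 w 0.0546 x 0.016 | 254 263.5 383.2 w 0.0546 x 0.012 | 262 264.1 382.7 w 0.0546 x 0.008 | 270 264.4 382.3 w 0.0547 x 0.004 | 278 264.9 381.7 w 0.0547 x -0.0 | 286 265.3 381.5 w 0.0549 x -0.005 | 294 264.2 382.6 w 0.0565 x -0.009 | 302 262.8 384.0 w 0.0584 x -0.014 | 310 267.1 387.5 w 0.0586 x -0.018 | 318 255.2 391.4 w 0.067 x -0.023 | 
[109.0, 109.0, 109.0, 109.0, 108.0, 101.0, 81.0, 50.0, 36.0, 36.0, 39.0, 47.0, 61.0, 70.0, 78.0, 83.0, 84.0, 84.0, 84.0, 84.0]
[44.0, 44.0, 44.0, 44.0, 44.0, 44.0, 44.0, 44.0, 44.0, 44.0, 44.0, 44.0, 44.0, 44.0, 44.0, 43.0, 44.0, 44.0, 44.0, 44.0, 44.0, 44.0, 44.0, 44.0, 44.0, 44.0, 42.0, 38.0, 36.0, 38.0, 38.0, 39.0, 42.0, 46.0, 46.0]
now
174 257.8 388.6 w 0.0549 x 0.05 | 182 258.4 388.1 w 0.0549 x 0.046 | 190 258.7 387.9 w 0
[... 210 characters left out ...]
.055 x 0.02 | 246 262.6 384.0 w 0.0548 x 0.016 | 254 263.3 383.2 w 0.0547 x 0.012 | 262 263.9 382.6 w 0.0546 x 0.008 | 270 264.3 382.6 w 0.0549 x 0.004 | 278 265.0 381.7 w 0.0547 x -0.0 | 286 265.3 381.4 w 0.0549 x -0.005 | 294 264.8 381.2 w 0.0556 x -0.009 | 302 263.0 383.8 w 0.0582 x -0.014 | 310 267.1 386.9 w 0.0583 x -0.018 | 318 255.5 391.2 w 0.0667 x -0.023 | 
[72.0, 72.0, 72.0, 72.0, 72.0, 69.0, 58.0, 43.0, 37.0, 38.0, 41.0, 50.0, 63.0, 73.0, 81.0, 86.0, 88.0, 88.0, 88.0, 88.0]
[46.0, 46.0, 46.0, 47.0, 46.0, 46.0, 46.0, 46.0, 46.0, 46.0, 46.0, 46.0, 46.0, 46.0, 46.0, 46.0, 46.0, 46.0, 46.0, 46.0, 46.0, 46.0, 46.0, 46.0, 46.0, 46.0, 45.0, 39.0, 38.0, 39.0, 40.0, 41.0, 44.0, 48.0, 48.0]
```

```bash
python3 m.py; sed -i 's/range(6)/range(10)/' m.py; python3 -m jog '[[[0,0,0.007,0,0,0],[0,0,0.005,0,0,0],[0,0,0,0,0,0],[0,0,0,0,0,0]]]' >/dev/null; python3 m.py; python3 -m jog '[[[0.0008,0,0,0,0,0],[0,0,0,0,0,0],[0,0,0,0,0,0]]]'>/dev/null; python3 m.py;  python3 -m jog '[[[0,0.0008,0,0,0,0],[0,0,0,0,0,0],[0,0,0,0,0,0]]]' >/dev/null; python3 m.py; python3 -m jog '[[[0,-0.0016,0,0,0,0],[0,0,0,0,0,0],[0,0,0,0,0,0]]]'; python3 m.py
```

```text
F [ 0.1  -0.04 -1.37] [0.41 0.46 0.56] M [ 0.0526  0.0874 -0.0058] [0.015  0.0268 0.0273] P [0.4884 0.2169 0.0888]
F [-2.53  0.48 11.12] [0.21 0.49 0.25] M [ 0.0409  0.6983 -0.0175] [0.0154 0.0136 0.0229] P [0.4884 0.2169 0.0778]
F [-3.97  0.32 12.83] [0.28 0.49 0.47] M [ 0.0131  0.9882 -0.01  ] [0.0217 0.0331 0.0338] P [0.4884 0.2169 0.0778]
F [-3.74  1.4  13.01] [0.5  0.39 0.38] M [ 0.3259  0.973  -0.006 ] [0.0306 0.0266 0.0347] P [0.4884 0.2169 0.0778]
clock: 25.1
tool_pos: [0.4884, 0.217, 0.0778]
eef_rot: [1.0, -0.0, -0.001, -0.0]
contact_force: [-3.6, -2.3, 12.8]
opening: 0.628
finger_force: 40.0
F [-3.93 -1.18 12.98] [0.43 0.58 0.49] M [-0.2725  1.0356 -0.0164] [0.0308 0.0284 0.0234] P [0.4884 0.217  0.0778]
```

```bash
python3 -m jog '[[[0,0,-0.006,0,0,0],[-0.003,0.004,-0.002,0,0,0],[0,0,0,0,0,0],[0,0,0,0,0,0]]]'; python3 m.py; python3 -m jog '[[[0,0,0.004,0,0,0],[0,0,0.0035,0,0,0],[0,0,0,0,0,0],[0,0,0,0,0,0]]]' >/dev/null; python3 m.py; python3 m.py
```

```text
clock: 26.1
tool_pos: [0.4862, 0.2137, 0.0848]
eef_rot: [1.0, 0.0, -0.001, 0.0]
contact_force: [1.2, 0.4, -1.3]
opening: 0.629
finger_force: 40.0
F [-0.07  0.18 -1.32] [0.49 0.4  0.43] M [ 0.0495  0.1023 -0.001 ] [0.0379 0.0318 0.021 ] P [0.4863 0.2138 0.0848]
F [-1.39  0.12  5.45] [0.53 0.4  0.37] M [0.0824 0.4037 0.0219] [0.0248 0.0228 0.0419] P [0.4862 0.2137 0.0779]
F [-1.52  0.34  6.09] [0.28 0.73 0.52] M [0.0747 0.4113 0.0059] [0.0301 0.0281 0.0267] P [0.4862 0.2137 0.0779]
```

```bash
python3 -m jog '[[[0,0,-0.0006,0,0,0],[0,0,0,0,0,0]]]' - 10; python3 -m jog '[[[0,0,0,0,0,0],[0,0,0,0,0,0],[0,0,0,0,0,0],[0,0,0,0,0,0]]]' 0.0881
cat > lv.py <<'E'
from h import *
from scipy.ndimage import gaussian_filter as G
s=get_state();c=shot("wrist");T=np.array(s["tool_pos"]);print(T.round(4))
g=c[0].astype(float); gx=sum(np.abs(G(g[:,:,k],1,order=(0,1))) for k in range(3))
def sub(p,i0):
    i=int(p.argmax())
    if 0<i<len(p)-1: i=i+.5*(p[i-1]-p[i+1])/(p[i-1]-2*p[i]+p[i+1])
    return i0+i
for r in range(170,290,12):
    a=sub(gx[r,235:280],235);b=sub(gx[r,370:405],370);P=plane(c,[(a,r),(b,r)],.087)
    print(r,round(a,1),round(b,1),"w",(P[0,1]-P[1,1]).round(4),"xy",P.mean(0)[:2].round(4))
print(g[155:190,300:350].mean((1,2)).round(0).tolist())
print(g[200,240:280].mean(1).round(0).tolist(),g[200,375:400].mean(1).round(0).tolist())
E
python3 lv.py
```

```text
clock: 28.35
tool_pos: [0.4863, 0.2137, 0.078]
eef_rot: [1.0, 0.0, -0.001, 0.0]
contact_force: [-1.1, -0.7, 1.6]
opening: 0.63
finger_force: 10.0
clock: 28.85
tool_pos: [0.4863, 0.2137, 0.078]
eef_rot: [1.0, 0.0, -0.001, 0.0]
contact_force: [-0.0, -1.1, -0.4]
opening: 0.996
finger_force: 0.0
[0.4863 0.2137 0.078 ]
170 260.7 386.3 w 0.0525 xy [0.5375 0.2145]
182 258.0 388.7 w 0.0553 xy [0.5323 0.2146]
194 258.5 388.0 w 0.0554 xy [0.527  0.2146]
206 244.3 387.1 w 0.0619 xy [0.5216 0.2179]
218 260.7 388.8 w 0.0562 xy [0.516  0.2139]
230 264.9 385.3 w 0.0535 xy [0.5103 0.2138]
242 251.4 384.7 w 0.06 xy [0.5044 0.2169]
254 263.0 383.8 w 0.0551 xy [0.4984 0.2145]
266 235 383.0 w 0.0684 xy [0.4922 0.2212]
278 235 381.9 w 0.0689 xy [0.4858 0.2215]
[107.0, 107.0, 108.0, 108.0, 108.0, 107.0, 102.0, 88.0, 75.0, 71.0, 70.0, 63.0, 48.0, 38.0, 37.0, 37.0, 40.0, 51.0, 64.0, 73.0, 79.0, 84.0, 84.0, 84.0, 84.0, 84.0, 84.0, 84.0, 84.0, 84.0, 84.0, 84.0, 84.0, 84.0, 84.0]
[78.0, 89.0, 92.0, 94.0, 98.0, 108.0, 113.0, 113.0, 112.0, 110.0, 111.0, 109.0, 111.0, 110.0, 113.0, 116.0, 116.0, 117.0, 113.0, 106.0, 82.0, 76.0, 81.0, 85.0, 85.0, 85.0, 84.0, 85.0, 88.0, 85.0, 87.0, 85.0, 88.0, 86.0, 86.0, 87.0, 85.0, 86.0, 87.0, 86.0] [81.0, 81.0, 82.0, 81.0, 80.0, 82.0, 80.0, 80.0, 80.0, 80.0, 77.0, 74.0, 82.0, 96.0, 107.0, 108.0, 105.0, 105.0, 103.0, 103.0, 102.0, 103.0, 102.0, 99.0, 101.0]
```

```bash
python3 -m jog '[[[0,0,-0.01,0,0,0],[0,0,-0.03,0,0,0],[0,0,-0.05,0,0,0],[0,0,-0.06,0,0,0],[0,0,-0.04,0,0,0],[-0.05,0,-0.02,0,0,0],[-0.05,0,0,0,0,0],[-0.03,0,0,0,0,0],[0,0,0,0,0,0],[0,0,0,0,0,0]]]'
python3 - <<'E'
from h import *
a=shot("scene"); b=shot("side"); w=shot("wrist");save("fs.png",a[0]);save("fb.png",b[0]);save("fw.png",w[0])
save("f8.png",np.hstack([cv2.resize(a[0][170:250,375:460],(425,400),interpolation=2),cv2.resize(w[0][60:260,220:400],(360,400),interpolation=2)]))
E
```

```text
clock: 30.15
tool_pos: [0.3577, 0.2139, 0.2888]
eef_rot: [1.0, 0.0, 0.0, -0.0]
contact_force: [-1.0, 0.3, -1.4]
opening: 1.005
finger_force: 0.0
```

View pics/f8.png

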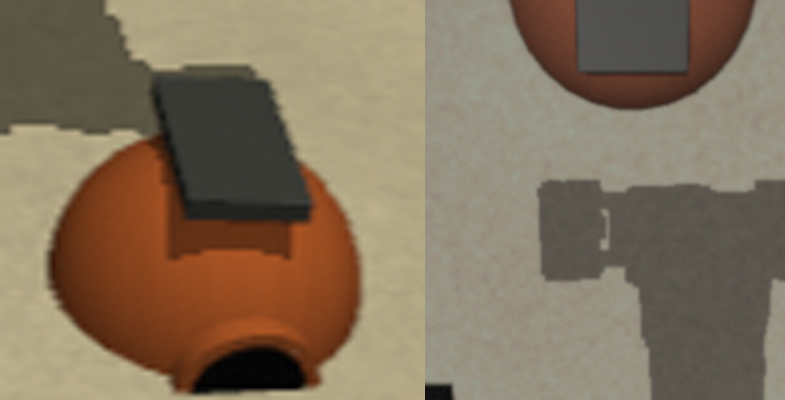

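The tile is balanced on the dome's crown: scene crop top-face corners (152,73), (268,82), (310,200), (185,205). I measure its lean by stereo from two wrist poses.

```bash
cat > cor.py <<'E'
from h import *
import sys,pickle
c=shot("wrist");save(sys.argv[1]+".png",c[0]);pickle.dump(c,open(sys.argv[1]+".pkl","wb"))
g=c[0].astype(int);V=g.max(2);S=V-g.min(2)
px=proj(c,[.487,.2137,.087])[0];print("px",px)
m=((S<22)&(V>55)&(V<125)).astype(np.uint8)*255
m=cv2.morphologyEx(m,cv2.MORPH_OPEN,np.ones((3,3)))
l=cv2.connectedComponents(m)[1];i=l[int(px[1]),int(px[0])]
k=max(cv2.findContours((l==i).astype(np.uint8),0,1)[0],key=cv2.contourArea)
a=cv2.approxPolyDP(k,8,True)[:,0];print(cv2.contourArea(k),a.tolist());P=plane(c,a,.087);print(P[:,:2].round(4).tolist())
print(g[int(px[1]),int(px[0])])
E
python3 -m jog '[[[0.04,-0.04,0,0,0,0],[0.04,-0.04,0,0,0,0],[0,0,0,0,0,0],[0,0,0,0,0,0]]]' | sed -n 2p; python3 cor.py ca; python3 -m jog '[[[0,0.05,0,0,0,0],[0,0.06,0,0,0,0],[0,0.05,0,0,0,0],[0,0,0,0,0,0],[0,0,0,0,0,0]]]'| sed -n 2p; python3 cor.py cb
```

```text
tool_pos: [0.4366, 0.2926, 0.2876]
px [400.85726957 124.4275118 ]
4487.5 [[376, 74], [372, 163], [423, 156], [430, 74]]
[[0.5353, 0.2414], [0.447, 0.2414], [0.4545, 0.188], [0.5356, 0.1884]]
[74 73 72]
tool_pos: [0.4361, 0.1341, 0.2883]
px [246.1795701  123.97529907]
4862.5 [[270, 73], [215, 74], [225, 171], [259, 171], [259, 157], [274, 157]]
[[0.5358, 0.187], [0.5352, 0.2411], [0.4379, 0.2399], [0.4378, 0.2035], [0.4529, 0.2026], [0.4529, 0.1868]]
[76 75 72]
```

```bash
cat > st.py <<'E'
from h import *
import pickle,sys
from scipy.ndimage import gaussian_filter as G
# sub-pixel side edges in two views, lines y=c0+c1*x on plane z; heights by disparity
def edge(c,y,xs,z=.087):
    g=c[0].astype(float);out=[]
    gx=sum(np.abs(G(g[:,:,k],.8,order=(0,1))) for k in range(3))
    for x in xs:
        u,r=proj(c,[x,y,z])[0];r=int(round(r));u0=int(u)-5;p=gx[r,u0:u0+11];i=int(p.argmax())
        if 0<i<10: i=i+.5*(p[i-1]-p[i+1])/(p[i-1]-2*p[i]+p[i+1])
        out.append(plane(c,[(u0+i,r)],z)[0])
    return np.array(out)
A,B=[pickle.load(open(n+".pkl","rb")) for n in sys.argv[1:3]]
xs=np.arange(.444,.534,.003)
ca,cb=A[3][:3,3],B[3][:3,3];print(ca.round(3),cb.round(3))
for nm,y in(("left",.2415),("right",.1865)):
    H=[]
    for x in (xs,):
        a,b=edge(A,y,x),edge(B,y,x)
        fa=np.polyfit(a[:,0],a[:,1],1);fb=np.polyfit(b[:,0],b[:,1],1)
        for q in range(3):
            ra=a[:,1]-np.polyval(fa,a[:,0]);rb=b[:,1]-np.polyval(fb,b[:,0])
            fa=np.polyfit(a[abs(ra)<.0008,0],a[abs(ra)<.0008,1],1);fb=np.polyfit(b[abs(rb)<.0008,0],b[abs(rb)<.0008,1],1)
    print(nm,(abs(ra)<.0008).sum(),(abs(rb)<.0008).sum())
    for x in(.45,.487,.53):
        ya,yb=np.polyval(fa,x),np.polyval(fb,x)
        # intersect in the y-z plane
        ta=(ya-ca[1])/(ca[2]-.087);tb=(yb-cb[1])/(cb[2]-.087)
        h=((ca[1]+ta*ca[2])-(cb[1]+tb*cb[2]))/(ta-tb)
        print("  x",x,"ya,yb",ya.round(4),yb.round(4),"z",h.round(4),"y",(ca[1]+ta*(ca[2]-h)).round(4))
E
python3 st.py ca cb
python3 - <<'E'
from h import *
import pickle
for n in("ca","cb"):
    c=pickle.load(open(""+n+".pkl","rb"));g=c[0].astype(int).mean(2)
    u=int(proj(c,[.487,.2137,.087])[0][0]);print(n,u,"far",g[62:84,u].round().tolist(),"near",g[150:185,u].round().tolist(), plane(c,[(u,66),(u,72),(u,168)],.087)[:,0])
E
```

```text
[0.519 0.294 0.432] [0.519 0.135 0.433]
left 29 26
  x 0.45 ya,yb 0.2443 0.2413 z 0.0803 y 0.2433
  x 0.487 ya,yb 0.2443 0.2414 z 0.0805 y 0.2434
  x 0.53 ya,yb 0.2444 0.2415 z 0.0807 y 0.2435
right 26 29
  x 0.45 ya,yb 0.1874 0.1866 z 0.0854 y 0.1869
  x 0.487 ya,yb 0.1872 0.1868 z 0.0862 y 0.1869
  x 0.53 ya,yb 0.187 0.187 z 0.087 y 0.187
ca 400 far [76.0, 76.0, 80.0, 78.0, 82.0, 82.0, 82.0, 84.0, 84.0, 84.0, 78.0, 69.0, 67.0, 73.0, 74.0, 74.0, 74.0, 73.0, 75.0, 73.0, 74.0, 73.0] near [69.0, 67.0, 69.0, 68.0, 68.0, 67.0, 67.0, 60.0, 46.0, 39.0, 36.0, 37.0, 36.0, 36.0, 35.0, 38.0, 37.0, 39.0, 37.0, 36.0, 35.0, 37.0, 39.0, 44.0, 65.0, 84.0, 89.0, 89.0, 87.0, 88.0, 87.0, 88.0, 88.0, 87.0, 89.0] [0.54270227 0.53722217 0.44162351]
cb 246 far [76.0, 79.0, 80.0, 80.0, 83.0, 84.0, 84.0, 84.0, 85.0, 83.0, 78.0, 73.0, 79.0, 83.0, 82.0, 84.0, 84.0, 82.0, 82.0, 82.0, 83.0, 83.0] near [71.0, 70.0, 71.0, 70.0, 72.0, 70.0, 69.0, 69.0, 72.0, 69.0, 70.0, 70.0, 68.0, 70.0, 69.0, 71.0, 68.0, 69.0, 69.0, 68.0, 67.0, 61.0, 59.0, 83.0, 121.0, 143.0, 150.0, 152.0, 151.0, 152.0, 153.0, 152.0, 151.0, 151.0, 154.0] [0.5423231  0.53683565 0.44112241]
```

```bash
python3 -m jog '[[[0.02,-0.04,0.04,0,0,0],[0.02,-0.04,0.04,0,0,0],[0,0,0.02,0,0,0],[0,0,0,0,0,0],[0,0,0,0,0,0],[0,0,0,0,0,0]]]'| sed -n 2p; python3 cor.py cc
cat > st2.py <<'E'
import sys;sys.argv=["st","ca","cb"]
exec(open("st.py").read().split("A,B=")[0])
A,B,C=[pickle.load(open(n+".pkl","rb")) for n in("ca","cb","cc")]
def line(c,y,x0,x1):
    p=edge(c,y,np.arange(x0,x1,.002));f=np.polyfit(p[:,0],p[:,1],1)
    for _ in range(4):
        r=np.abs(p[:,1]-np.polyval(f,p[:,0]));k=r<max(.0004,np.median(r)*1.5);f=np.polyfit(p[k,0],p[k,1],1)
    return f,k.sum(),r[k].mean()
for nm,y,c,x0 in(("right",.187,A,.46),("left",.2414,B,.444)):
    f1,n1,r1=line(c,y,x0,.534);f2,n2,r2=line(C,y,.46,.534);o1,o2=c[3][:3,3],C[3][:3,3]
    for x in(.465,.487,.525):
        t1=(np.polyval(f1,x)-o1[1])/(o1[2]-.087);t2=(np.polyval(f2,x)-o2[1])/(o2[2]-.087)
        h=((o1[1]+t1*o1[2])-(o2[1]+t2*o2[2]))/(t1-t2);print(nm,x,n1,n2,"y",np.polyval(f1,x).round(4),np.polyval(f2,x).round(4),"z",h.round(4))
E
python3 st2.py
```

```text
tool_pos: [0.4769, 0.2137, 0.1892]
px [324.39600487 189.89128224]
249676.5 [[0, 0], [0, 169], [22, 184], [0, 261], [0, 399], [274, 399], [265, 382], [272, 359], [358, 359], [390, 395], [379, 399], [639, 399], [639, 0]]
[[0.6217, 0.4343], [0.5044, 0.4684], [0.4922, 0.4535], [0.4233, 0.4947], [0.2609, 0.5513], [0.2707, 0.2635], [0.293, 0.2711], [0.3215, 0.2628], [0.3216, 0.1819], [0.2759, 0.1484], [0.2706, 0.159], [0.2612, -0.1142], [0.6217, 0.0002]]
[38 40 38]
right 0.465 36 38 y 0.1872 0.1867 z 0.0844
right 0.487 36 38 y 0.1871 0.1867 z 0.0847
right 0.525 36 38 y 0.187 0.1867 z 0.0852
left 0.465 39 35 y 0.2413 0.2419 z 0.084
left 0.487 39 35 y 0.2414 0.242 z 0.0837
left 0.525 39 35 y 0.2415 0.2423 z 0.0831
```

The tile's top edges measure 84.7 mm on the right and 83.7 mm on the left, with no pitch, so it is level to about 1°. I back the arm off and hand in.

```bash
python3 -m jog '[[[0,0,-0.05,0,0,0],[0,0,-0.05,0,0,0],[0,0,0,0,0,0],[0,0,0,0,0,0],[0,0,0,0,0,0]]]'|sed -n 1,2p; python3 -c "
from h import *
print(finish_job())"
```

```text
clock: 32.95
tool_pos: [0.4756, 0.2137, 0.287]
the job is handed in; nothing more can be done
None
```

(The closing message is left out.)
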